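Rock a tilt gauge on its test stud to the index and hold

ROBOT

A 6-joint arm with a two-finger parallel gripper is mounted at the origin on the work surface. World frame = base frame: x ahead of the robot, y to its left, z up, the work surface at z = 0. Lengths are in m, angles in rad, forces in N, time in s.
With the tool pointing down it reaches from about 0.35 to 0.875 m from the base axis. Payload 4.2 kg.
Tool frame: the origin (TCP) lies on the centre line of the jaws, within the pads' length; the fingertips stand 8 mm ahead of it and the grasp point (between the pads) lies 11 mm behind it; z points along the fingers, y is the line along which they close (so a half turn about z gives the same grasp; the last joint's range is limited). The gripper opens to 85 mm and grips with 20 to 120 N. Pads are 22 mm wide; open, the fingers measure 114 mm over their backs; the gripper's body (76 mm by 85 mm) begins 54 mm behind the grasp point. The pads swing forward as they close: fully open they stand 13 mm farther back than shut.
Start: joints at [-0.879, 0.385, 0.008, 0, -1.194, -0.259], TCP at [0.262, -0.567, 0.239] pointing down, gripper open.
Joint ranges: [-3.14, 3.14], [-1.21, 2.06], [-1.07, 1.41], [-3.16, 2.05], [-2.99, -0.16], [-3.1, 3.1]. Speed limits (rad/s): [2.79, 2.79, 3.14, 3.14, 3.14, 3.14].

INTERFACE

Orientations are given as [roll, pitch, yaw] about the fixed x, y, z axes, in that order (R = Rz(yaw) Ry(pitch) Rx(roll)).
In Python, from bench import observe, camera, job_done, spot_in, cut_out, spot_point gives the robot as it stands. The module is installed in compiled form; this text tells all that it offers.
- The arm moves only by the tool apply_moves, never from a script. Its argument "deltas" is a list of rows, each a list of 7 numbers: the closure, from 0 (fully open) to 1 (shut), then the shift along the world's x, y, z scaled (see below), then the turn, a rotation vector about the world's x, y, z scaled (see below). A call has 1 to 20 rows; each row is the pose to reach, as a shift and turn from the pose commanded when the call began, turning the shorter way round; what a row does not reach only later rows make up. The controller multiplies each number of a shift by 60 cm and each number of a turn by pi rad. A row lasts 1/10 s, in which the tool goes at most 50 mm and 8.59 degrees, less where a joint would pass 70% of its speed; a pose out of reach is approached as far as the arm can. A call with a number of a shift or a turn outside -1 to 1 is refused whole. A call with a gripper value outside its range is refused whole. The fingers move at their own pace and stop on an object; "newtons" is the grip in N (left out, the last holds). Time passes only in rows, so rows that repeat a pose let the fingers close. It gives the time, the measured TCP pose, the force, the opening and the grip force at its end, in the units of the state.
- observe(): the state, without advancing time (a new reading comes with each control period).
- camera(name): name is "scene" or "top" or "wrist"; returns a dict with "frame" (480x640x3 uint8, blue, green, red), "range_z" (480x640 float32, m along the optical axis (not along the pixel's ray), 0 where there is no reading), "fx", "fy", "cx", "cy" (pixels), "T" (4x4, takes a point from camera to world coordinates). Camera axes: x right, y down, z forward; pixel columns grow to the right and rows downward; lengths in m; the calibration is good to about 2 mm. A picture is of the moment at which its call begins.
- job_done(): hands the job in; it is judged then, once.
Trained networks look in the newest picture that a camera, given by its name, has taken for a name from the list of things; names that differ only in an ending like _2 or _b are one class to them, and where a whole thing is asked for, a point or a joint stands for the part that bears it (a point fixed in the world has none). Each returns a list of dicts, best first, with "confidence" (0 to 1); they miss things now and then, are a little off and sometimes report something else, mostly with a low value. They report only what shows in the picture. A call takes as long as a camera call. They do not tell look-alikes from the thing itself.
- spot_in(camera, target): "bbox" ([centre column, centre row, width, height] in pixels, round what is visible of it).
- cut_out(camera, target): "region" (480x640 bool, what is visible of it) and "bbox" ([centre column, centre row, width, height] in pixels, round what is visible of it).
- spot_point(camera, target): "xy" ([column, row] in pixels: a listed point, or the origin of a listed thing).
The state is a dict: "time_s": time; "qpos": joint angles; "joint_velocities": joint speeds; "joint_torque": joint torques, N m; "position": TCP position; "eef_rot": TCP orientation; "force": force on the tool from outside, world axes, zero at the start; "moment": the same for the moment, N m; "width": finger opening in m; "grasp_force": force on a finger pad.
Only numpy, scipy, OpenCV 4.12 (cv2) and the standard library are available. Lean on these libraries where they do the work, as an engineer would, in place of code of your own. Each camera call takes 0.05 s, during which the arm holds its last target. There are 200 camera calls.

TASK

Pick up the bed-head tilt gauge and stand it upright on the uneven steel stud, turned like the stud, with the middle of its foot across the higher ridge and its dial still facing away from the robot. Then, with the foot kept resting on that ridge, rock the gauge sideways until its swinging needle comes to rest pointing at the square index tab at the dial's rim. Finish while holding it there in the gripper, still resting on the ridge; do not let go, and leave the tray, the vial and the pot alone.

Things in the scene. Friction and masses are not known exactly. Their poses are not given: they have to be found in the camera images.
- gauge: Grey tilt gauge, about 0.42 kg in all (varies), standing on the counter. Origin: centre of the foot's underside; z up, y along the foot, x = normal of the white dial (on the +x face). Foot 44 (x) x 120 (y) x 14 mm. Round housing 136 mm across, x -14 to +15 mm, centre 81 mm above the underside. Starts with yaw within 0.4 rad of the world's, left or right of the stud.
- grip (a point): Point to grip, inside the grip block on top of the gauge, 176 mm above the underside at x = -1.5 mm; axes as the gauge's. The block is 26 (x) x 34 (y) mm, free between 149 and 199 mm above the underside; grip it across either width.
- needle (a joint): Angle (rad) of the slim black needle (51 mm) on the dial's axle, 81 mm above the underside. A pendulum: it hangs plumb and settles within about 1 s. 0 = pointing at the foot (gauge upright), positive = tip towards the gauge's +y. When the gauge's top leans towards its +y by an angle a, it reads +a. Fingers cannot push it.
- needle_tip (a point): Tip of the needle, 51 mm from the axle; its z axis runs from the tip to the axle.
- index (a joint): Angle (rad) of the index, a black tab 9 mm square, 53 to 62 mm from the axle, at the rim of the dial; zero and sign as the needle's. Preset between 0.20 and 0.40; it stays put on the gauge. The needle points at it when both joints read the same.
- index_tab (a point): Middle of the index tab, 57.5 mm from the axle; its z axis points to the axle.
- stud: Uneven steel stud, fixed to the counter. Origin: centre of the underside, z up. Slab 75 (x) x 120 (y) x 20 mm with two round-topped ridges, 60 mm long, along x. Nothing stands on the slab's +y side: a gauge with its axes turned like the stud's can lean its top to +y by 0.5 rad; towards -y the lower ridge stops it at 0.2 rad. Yaw within 0.4 rad of the world's.
- crest (a point): Middle of the crest of the higher ridge, over the stud's origin, 50 mm above the stud's underside; axes as the stud's. This ridge is 20 mm wide, its top a half cylinder of radius 10 mm.
- low_crest (a point): Middle of the crest of the lower ridge, at the stud's y = -32 mm, 44 mm above its underside. This ridge is 12 mm wide, its top of radius 6 mm.
- tray: Blue tray with two dividers, 240 (x) x 130 (y) x 45 mm, holding vials up to 55 mm high; a bystander. Origin: centre of the underside.
- vial: Clear bottle, 56 mm across, 110 mm high; a bystander. Origin: centre of the underside.
- pot: White jar, 70 mm across, 70 mm high; a bystander. Origin: centre of the underside.
Not all that is in view belongs to the job. Of the things shaped like the gauge, the grey one is meant.

How it is judged:
By the outcome, as a careful person would: the job done as asked, in the order asked, and still so for the second after the job is handed in, while the arm keeps its last pose, push and grip.
It also fails if it takes over 48 s, if anything falls off the work surface, if the arm or the gripper's body presses on something with over 40 N, if the wrist force passes 120 N, or if a joint passes its speed limit or range.

## Working session

There is one attempt and no reset: what is moved stays moved. The work goes in short steps, Python scripts to look and compute and a tool call to move; the robot and the scene stay as the last step left them, time stands still between calls to the robot, and variables do not carry over. Pictures are saved under pics/ and viewed, at most 10 in all, crops included, and the job is handed in when it is done.

Besides the shell and the picture viewer there is one more tool, called after "Emit:" as a command line: name --pt "numbers of a row" for each row, then --argument value for the rest. apply_moves: Moves the arm, as the interface text tells. Shifts and turns lie within -1 to 1; 1 stands for 60 cm of shift or pi rad of turn. Its arguments: {"type":"object","properties":{"deltas":{"type":"array","items":{"type":"array","items":{"type":"number","minimum":-1,"maximum":1}}},"newtons":{"type":"number"}},"required":["deltas"]}

```bash
mkdir -p pics; cat > h.py <<'E'
import numpy as np, cv2
from bench import *
def world(c,u,v,z=None):
    if z is None: z=c['range_z'][int(v),int(u)]
    p=np.array([(u-c['cx'])/c['fx']*z,(v-c['cy'])/c['fy']*z,z,1.])
    return (c['T']@p)[:3]
def cloud(c):
    v,u=np.mgrid[:480,:640]; z=c['range_z']
    P=np.stack([(u-c['cx'])/c['fx']*z,(v-c['cy'])/c['fy']*z,z,np.ones_like(z)],-1)
    return (P@c['T'].T)[...,:3]
E
python3 - <<'E'
from h import *
o=observe(); print({k:np.round(v,3) for k,v in o.items()})
ims=[]
for n in ['scene','top']:
    c=camera(n); ims.append(c['frame']); P=cloud(c)
    print(n,np.round(c['T'],3).tolist(),c['fx'])
    for t in ['gauge','grip','needle_tip','index_tab','stud','crest','low_crest','tray','vial','pot']:
        for d in spot_point(n,t)[:3]:
            u,v=d['xy']
            if 0<=u<640 and 0<=v<480: print(t,round(d['confidence'],2),np.round(d['xy']),np.round(P[int(v),int(u)],3))
for n,i in zip('st',ims): cv2.imwrite(f'pics/{n}0.png',i)
E
```

```text
{'time_s': np.float64(0.0), 'qpos': array([-8.790e-01,  3.860e-01,  7.000e-03, -1.000e-03, -1.194e+00,
       -2.590e-01]), 'joint_velocities': array([-0.   ,  0.   , -0.002,  0.001, -0.   ,  0.002]), 'joint_torque': array([ 0.0000e+00, -3.9228e+01,  1.8840e+01,  4.1860e+00, -5.0000e-03,
       -0.0000e+00]), 'position': array([ 0.262, -0.567,  0.238]), 'eef_rot': array([ 3.139, -0.   , -2.709]), 'force': array([-0.455,  0.164,  0.049]), 'moment': array([0.034, 0.018, 0.03 ]), 'grasp_force': np.float64(0.0), 'width': np.float64(0.085)}
scene [[-0.728, 0.507, -0.461, 1.031], [0.685, 0.532, -0.498, 0.64], [-0.007, -0.679, -0.734, 1.07], [0.0, 0.0, 0.0, 1.0]] 520.1059513520604
gauge 0.94 [362. 277.] [0.386 0.106 0.019]
gauge 0.56 [358. 348.] [0.548 0.246 0.029]
gauge 0.53 [264. 242.] [ 0.5   -0.144  0.045]
grip 0.81 [367. 229.] [0.383 0.106 0.197]
grip 0.72 [364. 306.] [0.543 0.248 0.195]
needle_tip 0.67 [210. 200.] [ 0.504 -0.396  0.03 ]
stud 0.61 [266. 252.] [ 0.51 -0.13  0.02]
crest 0.58 [262. 242.] [ 0.506 -0.144  0.05 ]
crest 0.2 [356. 348.] [0.55  0.242 0.032]
low_crest 0.65 [250.
[... 266 characters left out ...]
9], [-0.011, -0.086, -0.996, 1.435], [0.0, 0.0, 0.0, 1.0]] 567.9061175708867
gauge 0.84 [232. 220.] [0.522 0.214 0.121]
gauge 0.68 [286. 287.] [0.368 0.083 0.145]
gauge 0.25 [214. 215.] [0.522 0.241 0.197]
grip 0.86 [211. 214.] [0.522 0.245 0.2  ]
grip 0.69 [277. 287.] [0.367 0.098 0.197]
index_tab 0.24 [385. 235.] [ 0.498 -0.149  0.048]
stud 0.84 [380. 236.] [ 0.496 -0.14   0.041]
crest 0.8 [386. 234.] [ 0.503 -0.155  0.043]
crest 0.72 [382. 235.] [ 0.498 -0.142  0.044]
low_crest 0.75 [394. 230.] [ 0.514 -0.172  0.042]
tray 0.61 [146. 231.] [0.504 0.453 0.004]
vial 0.69 [490. 241.] [ 0.485 -0.4    0.07 ]
pot 0.95 [446. 300.] [ 0.345 -0.297  0.069]
pot 0.21 [395. 230.] [ 0.512 -0.177  0.038]
```

View pics/s0.png

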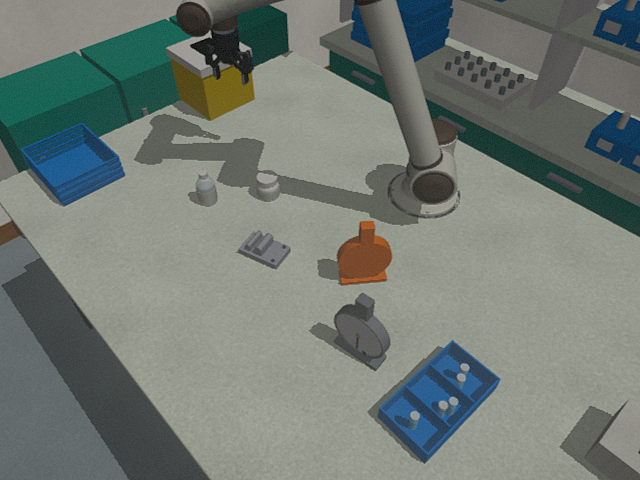

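View pics/t0.png

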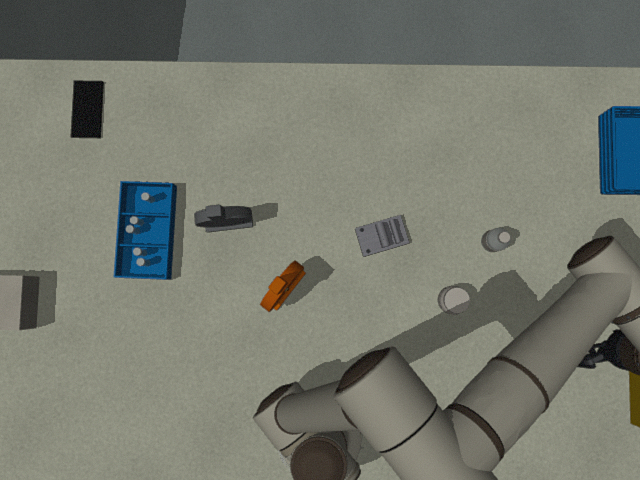

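Scene: the grey gauge is at about (365,335) in the scene view and (225,217) in the top view, dial facing +x. The orange one is a look-alike. The stud is at (265,250) and (383,235), with the vial and pot to its right.

```bash
cat > m.py <<'E'
from h import *
def rect(P):
    (c,s,a)=cv2.minAreaRect(P[:,:2].astype(np.float32)*1000); return np.round(c,1),np.round(s,1),round(a,1)
cs={n:camera(n) for n in ['top','scene']}
for n,c in cs.items():
    P=cloud(c); 
    g=(np.hypot(P[...,0]-.53,P[...,1]-.235)<.11)
    b=P[g&(P[...,2]>.185)&(P[...,2]<.21)]; 
    print(n,'blocktop',len(b),b.mean(0).round(4),rect(b))
    for lo,hi in [(.02,.15),(.006,.02)]:
        h=P[g&(P[...,2]>lo)&(P[...,2]<hi)]; print('  slice',lo,len(h),rect(h))
    s=(np.hypot(P[...,0]-.505,P[...,1]+.14)<.1)
    for lo,hi in [(.012,.06),(.012,.025),(.03,.06),(.041,.047),(.0475,.056)]:
        h=P[s&(P[...,2]>lo)&(P[...,2]<hi)]
        if len(h)>5: print('  stud',lo,hi,len(h),h.mean(0).round(4),rect(h))
    print('  table z',np.median(P[s&(abs(P[...,2])<.01)][:,2]))
# housing front plane normal from scene
P=cloud(cs['scene']); r=[d for d in cut_out('scene','gauge')]
for d in r: print(d['confidence'],np.round(d['bbox']),np.median(P[d['region']],0).round(3))
d=max(r,key=lambda d:np.median(P[d['region']],0)[1]); q=P[d['region']]; q=q[(q[:,2]>.03)&(q[:,2]<.135)]
for _ in range(6):
    m=np.median(q,0); n=np.linalg.svd(q-q.mean(0),full_matrices=False)[2][2]; q=q[abs((q-q.mean(0))@n)<.004]
print('dial normal',n.round(3),'yaw',np.arctan(n[1]/n[0]),len(q),q.mean(0).round(4))
E
python3 m.py
```

```text
top blocktop 197 [0.5292 0.2403 0.1968] (array([530.1, 241.1]), array([26.4, 35.4]), 6.1)
  slice 0.02 817 (array([531.8, 240.9]), array([ 30.2, 134.7]), 7.7)
  slice 0.006 262 (array([515.6, 233.5]), array([188.9, 190.5]), 26.4)
  stud 0.012 0.06 1420 [ 0.4993 -0.1454  0.0253] (array([ 500.3, -146.1]), array([ 75.4, 120.7]), 17.7)
  stud 0.012 0.025 1042 [ 0.4983 -0.142   0.019 ] (array([ 500.3, -146.1]), array([ 75.2, 120.7]), 17.5)
  stud 0.03 0.06 339 [ 0.5032 -0.157   0.0446] (array([ 504.7, -159.5]), array([60.4, 48.6]), 17.4)
  stud 0.041 0.047 159 [ 0.5049 -0.1596  0.0441] (array([ 504.5, -158.6]), array([59.9, 47.2]), 16.5)
  stud 0.0475 0.056 97 [ 0.5012 -0.1459  0.0497] (array([ 504.5, -157.3]), array([59.9, 42.2]), 19.9)
  table z -0.0007232272730512967
scene blocktop 226 [0.5365 0.2444 0.196 ] (array([534.3, 243.1]), array([28. , 34.6]), 0.9)
  slice 0.02 1857 (array([535.7, 243.1]), array([ 32.6, 134.8]), 7.4)
  slice 0.006 403 (array([546.3, 248. ]), array([ 77.6, 154. ]), 38.2)
  stud 0.012 0.06 1028 [ 0.5072 -0.1388  0.0262] (array([ 504.3, -145.4]), array([ 79.2, 123.8]), 16.9)
  stud 0.012 0.025 674 [ 0.506  -0.1312  0.0191] (array([ 504.3, -145.4]), array([ 79.2, 123.8]), 16.9)
  stud 0.03 0.06 305 [ 0.5087 -0.153   0.0419] (array([ 506.5, -158.8]), array([66.6, 50.9]), 16.8)
  stud 0.041 0.047 110 [ 0.5098 -0.1557  0.0438] (array([ 507.3, -157.4]), array([63.7, 47.2]), 19.7)
  stud 0.0475 0.056 58 [ 0.5023 -0.1442  0.0497] (array([ 502.8, -143.7]), array([62.2, 15.5]), 15.6)
  table z -0.0006665754601535845
0.98 [362. 330.  58.  80.] [0.545 0.252 0.097]
0.91 [362. 254.  56.  63.] [0.382 0.105 0.093]
dial normal [-0.99  -0.143 -0.018] yaw 0.14356000273470101 996 [0.5471 0.241  0.0788]
```

```bash
python3 - <<'E'
from h import *
from scipy.spatial.transform import Rotation as R
o=observe(); c=camera('wrist'); T=np.eye(4); T[:3,:3]=R.from_euler('xyz',o['eef_rot']).as_matrix(); T[:3,3]=o['position']
print((np.linalg.inv(T)@c['T']).round(3).tolist(),c['fx'],c['cx'],c['cy']); print(c['T'].round(3).tolist())
for x,y,z,tilt,yaw in [(.70,.27,.26,a,y) for a in (.0,.3,.5,.7) for y in (-3.0,.14)]: pass
c=camera('scene'); cv2.imwrite('pics/crop.png',cv2.resize(c['frame'][285:375,320:400],None,fx=6,fy=6,interpolation=cv2.INTER_CUBIC))
E
```

```text
[[0.0, -0.965, -0.263, 0.067], [1.0, 0.0, -0.001, -0.0], [0.001, -0.263, 0.965, -0.136], [0.0, 0.0, 0.0, 1.0]] 353.4604999250297 317.3289851187155 234.21295635630037
[[-0.42, 0.876, 0.239, 0.202], [0.908, 0.405, 0.11, -0.595], [-0.001, 0.263, -0.965, 0.376], [0.0, 0.0, 0.0, 1.0]]
```

View pics/crop.png

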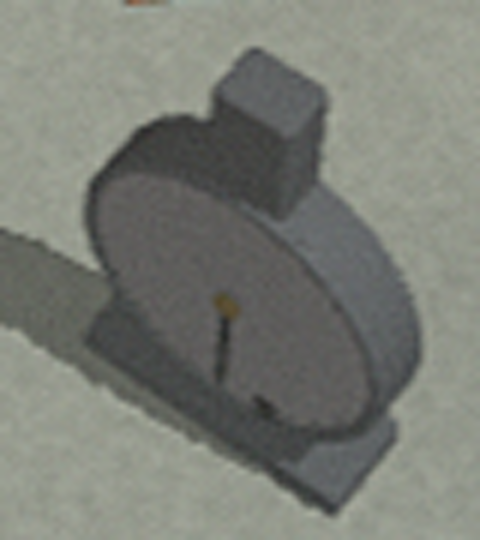

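The crop shows the needle hanging at about (222,350) and the index tab at (265,407), below and right of the axle at (226,305). I'll use tool yaw ≈ gauge yaw, so the wrist camera is on the dial side, and look closer on the way.

Emit:
apply_moves --pt "0 0.667 1 0.1 0 0 0.64" --pt "0 0.667 1 0.1 0 0 0.64" --pt "0 0.667 1 0.1 0 0 0.64" --pt "0 0.667 1 0.1 0 0 0.64" --pt "0 0.667 1 0.1 0 0 0.64" --pt "0 0.667 1 0.1 0 0 0.64" --pt "0 0.667 1 0.1 0 0 0.64" --pt "0 0.667 1 0.1 0 0 0.64" --pt "0 0.667 1 0.1 0 0 0.64" --pt "0 0.667 1 0.1 0 0 0.64" --pt "0 0.667 1 0.1 0 0 0.64" --pt "0 0.667 1 0.1 0 0 0.64" --pt "0 0.667 1 0.1 0 0 0.64" --pt "0 0.667 1 0.1 0 0 0.64" --pt "0 0.667 1 0.1 0 0 0.64" --pt "0 0.667 1 0.1 0 0 0.64"

```text
time_s: 2.95
position: [0.6638, 0.0358, 0.2981]
eef_rot: [3.141, 0.0, -0.695]
force: [-0.1, -0.4, 0.4]
width: 0.0856
grasp_force: 0.0
```

Emit:
apply_moves --pt "0 0.045 0.38 -0.06 0 0 0.264" --pt "0 0.045 0.38 -0.06 0 0 0.264" --pt "0 0.045 0.38 -0.06 0 0 0.264" --pt "0 0.045 0.38 -0.06 0 0 0.264" --pt "0 0.045 0.38 -0.06 0 0 0.264" --pt "0 0.045 0.38 -0.06 0 0 0.264" --pt "0 0.045 0.38 -0.06 0 0 0.264"

```text
time_s: 3.65
position: [0.689, 0.261, 0.2625]
eef_rot: [3.141, 0.001, 0.132]
force: [-0.2, -1.0, 0.3]
width: 0.0857
grasp_force: 0.0
```

Emit:
apply_moves --pt "0 0 0 -0.05 -0.017 0.126 0" --pt "0 0 0 -0.05 -0.017 0.126 0" --pt "0 0 0 -0.05 -0.017 0.126 0" --pt "0 0 0 -0.05 -0.017 0.126 0" --pt "0 0 0 -0.05 -0.017 0.126 0"

```text
time_s: 4.15
position: [0.6899, 0.2594, 0.2327]
eef_rot: [3.139, 0.399, 0.128]
force: [-0.4, -0.1, 1.1]
width: 0.0851
grasp_force: 0.0
```

```bash
cat > dial.py <<'E'
from h import *
import sys
c=camera('wrist'); P=cloud(c); o=observe(); print(o['position'],o['eef_rot'])
for t in ['gauge','grip','needle_tip','index_tab']:
    for d in spot_point('wrist',t)[:3]:
        u,v=d['xy']
        if 0<=u<640 and 0<=v<480: print(t,round(d['confidence'],2),np.round(d['xy'],1),np.round(P[int(v),int(u)],4))
r=cut_out('wrist','gauge'); 
for d in r[:2]: print(d['confidence'],np.round(d['bbox']))
q=P[r[0]['region']]; q=q[(q[:,2]>.02)&(q[:,2]<.14)]
for _ in range(8):
    n=np.linalg.svd(q-q.mean(0),full_matrices=False)[2][2]; q=q[abs((q-q.mean(0))@n)<.003]
print('normal',n.round(3),np.arctan(n[1]/n[0]),len(q),q.mean(0).round(4))
b=P[r[0]['region']]; b=b[b[:,2]>.19]; 
if len(b)>20: print('block',b.mean(0).round(4),cv2.minAreaRect(b[:,:2].astype(np.float32)*1000))
cv2.imwrite('pics/'+sys.argv[1],c['frame'])
E
python3 dial.py w1.png
```

```text
[0.68944488 0.25968171 0.23433964] [3.13991292 0.39676119 0.12909036]
gauge 0.93 [314.  242.1] [0.5477 0.244  0.02  ]
gauge 0.79 [394.7 333.6] [0.3899 0.1072 0.0167]
grip 0.93 [311.9 376.2] [0.5447 0.2453 0.1827]
needle_tip 0.54 [318.3 249.7] [0.5453 0.2391 0.0288]
needle_tip 0.5 [145.4 246.3] [0.5056 0.443  0.0073]
0.91 [316. 312. 136. 174.]
0.71 [400. 358.  89.  98.]
normal [0.991 0.134 0.006] 0.13437475302721658 9460 [0.5454 0.2435 0.086 ]
block [0.5912 0.248  0.2186] ((672.4292602539062, 250.17672729492188), (261.5740966796875, 33.16067123413086), 3.18280291557312)
```

View pics/w1.png

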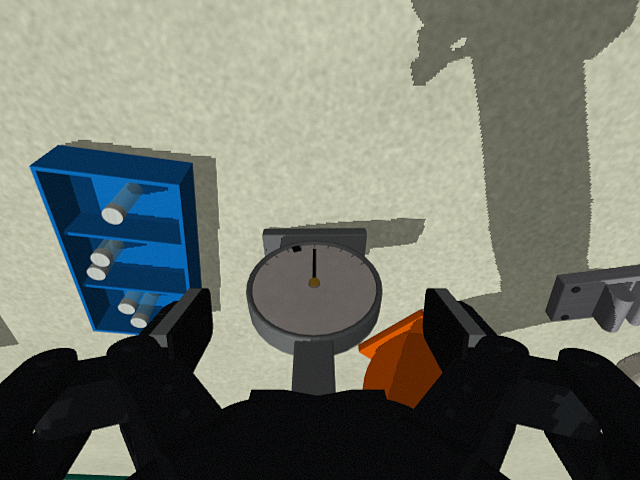

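The wrist view shows the dial: axle at (314,283), needle straight down to (315,250), tab at (296,249). The grip block is at (313,365). I'll work out the index angle on the dial plane.

```bash
python3 - <<'E'
from h import *
c=camera('wrist'); f=c['frame'].astype(int); P=cloud(c)
yaw=.134; n=np.array([np.cos(yaw),np.sin(yaw),0]); ey=np.array([-n[1],n[0],0]); p0=np.array([.5454,.2435,.086])
def hit(u,v):
    d=c['T'][:3,:3]@np.array([(u-c['cx'])/c['fx'],(v-c['cy'])/c['fy'],1]); o=c['T'][:3,3]
    return o+d*((p0-o)@n)/(d@n)
dark=(f.max(2)<45); dark[:238]=0; dark[300:]=0; dark[:,:270]=0; dark[:,360:]=0
k,l,s,ce=cv2.connectedComponentsWithStats(dark.astype(np.uint8),connectivity=4)
gold=(f[...,2]-f[...,0]>40); gold[:270]=0; gold[295:]=0; gold[:,:300]=0; gold[:,330:]=0
gv,gu=np.nonzero(gold); ax=hit(gu.mean(),gv.mean()); print('axle',ax,gu.mean(),gv.mean())
for i in range(1,k):
    if s[i,4]>8:
        d=hit(*ce[i])-ax; y=d@ey; print(s[i],ce[i].round(1),'r',np.hypot(y,d[2]).round(4),'ang',np.arctan2(y,-d[2]).round(3))
# housing silhouette: block pts
m=(abs((P-p0)@n+.0165)<.02)&(P[...,2]>.15)&(P[...,2]<.205)&(abs((P-p0)@ey)<.03); b=P[m]; print('block',b.mean(0).round(4),((b-p0)@ey).min(),((b-p0)@ey).max(),((b-p0)@n).max(),b[:,2].max(),'yc',p0+ey*(((b-p0)@ey).max()+((b-p0)@ey).min())/2)
E
```

```text
axle [0.54538962 0.24357702 0.08012347] 315.2133333333333 279.14666666666665
[293 243  10   7  46] [297.7 246.1] r 0.0563 ang 0.364
[314 247   3  28  84] [315.  260.5] r 0.0282 ang 0.012
block [0.5446 0.2433 0.1762] -0.016954725588875952 0.017067758707420756 0.0030085634318082004 0.20049440284928863 yc [0.54539245 0.24355601 0.086     ]
```

Emit:
apply_moves --pt "0 0 0 0.05 0.008 -0.06 0" --pt "0 -0.2625 -0.0323 0.05 0.017 -0.126 0" --pt "0 -0.2625 -0.0323 0.05 0.017 -0.126 0" --pt "0 -0.2625 -0.0323 0.05 0.017 -0.126 0" --pt "0 -0.2625 -0.0323 0.05 0.017 -0.126 0" --pt "0 -0.2625 -0.0323 0.05 0.017 -0.126 0" --pt "0 -0.2625 -0.0323 0.05 0.017 -0.126 0"

```text
time_s: 5.2
position: [0.5313, 0.2414, 0.2651]
eef_rot: [-3.14, -0.003, 0.133]
force: [0.6, 0.3, -0.3]
width: 0.0855
grasp_force: 0.0
```

```bash
python3 - <<'E'
from h import *
c=camera('wrist'); P=cloud(c); o=observe(); print(o['position'],o['eef_rot'])
m=(abs(P[...,2]-.199)<.006)&(np.hypot(P[...,0]-.5317,P[...,1]-.2416)<.04); b=P[m]
print(len(b),cv2.minAreaRect(b[:,:2].astype(np.float32)*1000))
m=(P[...,2]<.19)&(P[...,2]>.12)&(np.hypot(P[...,0]-.5317,P[...,1]-.2416)<.09); b=P[m]
print(len(b),cv2.minAreaRect(b[:,:2].astype(np.float32)*1000))
cv2.imwrite('pics/w2.png',c['frame'])
E
```

```text
[0.53228498 0.24172081 0.26457018] [-3.14042804e+00 -2.54639286e-03  1.31806328e-01]
2366 ((532.4578857421875, 241.80300903320312), (25.4908447265625, 33.92884063720703), 7.452069282531738)
4234 ((534.1901245117188, 241.8717041015625), (28.978958129882812, 113.46049499511719), 7.8840012550354)
```

Emit:
apply_moves --pt "0 0.001 0 -0.07 0 0 0" --pt "0 0.001 0 -0.13 0 0 0" --pt "0 0.001 0 -0.162 0 0 0" --pt "0 0.001 0 -0.162 0 0 0" --pt "1 0.001 0 -0.162 0 0 0" --pt "1 0.001 0 -0.162 0 0 0" --pt "1 0.001 0 -0.162 0 0 0" --pt "1 0.001 0 -0.162 0 0 0" --pt "1 0.001 0 -0.162 0 0 0" --pt "1 0.001 0 -0.162 0 0 0" --pt "1 0.001 0 -0.162 0 0 0" --pt "1 0.001 0 -0.162 0 0 0" --newtons 80

```text
time_s: 6.45
position: [0.5334, 0.2422, 0.1676]
eef_rot: [-3.14, -0.003, 0.132]
force: [0.6, 2.3, 6.1]
width: 0.0334
grasp_force: 80.7
```

Emit:
apply_moves --pt "1 0 0 0.03 0 0 0" --pt "1 0 0 0.09 0 0 0" --pt "1 0 0 0.15 0 0 0" --pt "1 0 -0.03 0.18 0 0 0.01" --pt "1 -0.01 -0.08 0.18 0 0 0.02" --pt "1 -0.02 -0.15 0.18 0 0 0.03" --pt "1 -0.03 -0.22 0.18 0 0 0.04" --pt "1 -0.04 -0.29 0.18 0 0 0.054" --pt "1 -0.052 -0.36 0.18 0 0 0.054" --pt "1 -0.052 -0.43 0.18 0 0 0.054" --pt "1 -0.052 -0.5 0.18 0 0 0.054" --pt "1 -0.052 -0.56 0.18 0 0 0.054" --pt "1 -0.052 -0.61 0.18 0 0 0.054" --pt "1 -0.052 -0.6465 0.18 0 0 0.054" --pt "1 -0.052 -0.6465 0.18 0 0 0.054" --pt "1 -0.052 -0.6465 0.18 0 0 0.054" --pt "1 -0.052 -0.6465 0.18 0 0 0.054"

```text
time_s: 8.15
position: [0.5004, -0.146, 0.2729]
eef_rot: [-3.14, 0.002, 0.301]
force: [-0.8, -0.3, -4.9]
width: 0.0331
grasp_force: 81.5
```

```bash
cat > chk.py <<'E'
from h import *
import sys
o=observe(); print(o['position'].round(4),o['eef_rot'].round(4),o['force'].round(2),o['moment'].round(2),o['width'],o['time_s'])
for n in ['scene','wrist']:
    c=camera(n); P=cloud(c)
    cv2.imwrite(f'pics/{n}{sys.argv[1]}.png',c['frame'])
    x=P-np.array([.5023,-.1457,0]); 
    for nm,lo,hi in [('slab',.013,.027),('crest',.0475,.0525)]:
        q=P[(P[...,2]>lo)&(P[...,2]<hi)&(np.hypot(x[...,0],x[...,1])<.09)]
        if len(q)>20: print(n,nm,len(q),q.mean(0).round(4),cv2.minAreaRect(q[:,:2].astype(np.float32)*1000))
    r=cut_out(n,'gauge')
    for d in r:
        q=P[d['region']]; q=q[q[:,1]<0]
        if len(q)<100: continue
        print(n,d['confidence'],'zmin',np.percentile(q[:,2],[1,5,95,99]).round(4))
        for _ in range(8):
            m=np.linalg.svd(q-q.mean(0),full_matrices=False)[2][2]; q=q[abs((q-q.mean(0))@m)<.003]
        print('  normal',m.round(3),np.arctan(m[1]/m[0]),len(q),q.mean(0).round(4))
E
python3 chk.py A
```

```text
[ 0.5004 -0.146   0.2729] [-3.14e+00  2.40e-03  3.01e-01] [-0.85 -0.26 -4.92] [ 0.06 -0.04  0.04] 0.03314817946414961 8.15
scene slab 681 [ 0.5053 -0.1312  0.0193] ((503.69012451171875, -145.44784545898438), (78.76652526855469, 123.92761993408203), 17.21710777282715)
scene crest 56 [ 0.5081 -0.1427  0.0493] ((507.2762145996094, -143.365478515625), (52.26430130004883, 15.130744934082031), 18.4223690032959)
scene 0.78 zmin [-0.0011  0.1119  0.2885  0.3041]
  normal [-0.962 -0.265  0.057] 0.2690089309118808 539 [ 0.5072 -0.1242  0.2174]
wrist slab 2356 [ 0.524  -0.1358  0.0219] ((523.41796875, -139.55691528320312), (29.568470001220703, 119.90754699707031), 17.74934196472168)
wrist crest 265 [ 0.5221 -0.1401  0.0505] ((526.067626953125, -152.0972900390625), (17.136476516723633, 42.02614212036133), 17.721372604370117)
wrist 0.97 zmin [0.1113 0.1219 0.3073 0.3079]
  normal [0.951 0.307 0.03 ] 0.3121798628059242 4492 [ 0.5105 -0.1465  0.2409]
```

View pics/wristA.png

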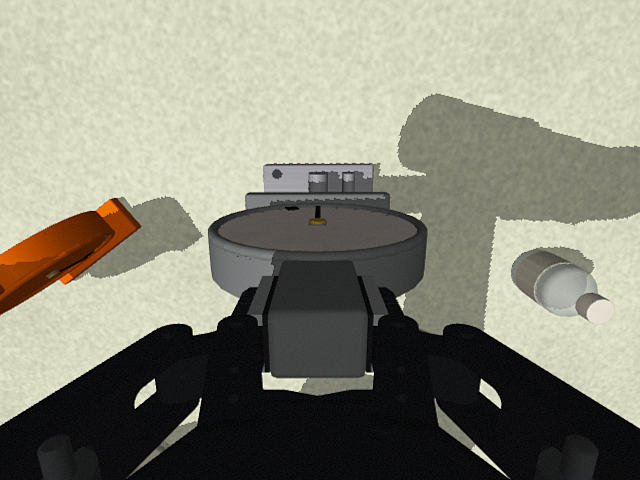

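The wrist view shows the held gauge above the stud, with the ridges at (318,182) and (348,182), the foot parallel to the slab and the tab at (292,208). Lateral position agrees to about 1 mm, so I'm lowering.

Emit:
apply_moves --pt "1 0.001 0 -0.03 0 0 0" --pt "1 0.001 0 -0.06 0 0 0" --pt "1 0.001 0 -0.08 0 0 0" --pt "1 0.001 0 -0.09 0 0 0" --pt "1 0.001 0 -0.093 0 0 0" --pt "1 0.001 0 -0.093 0 0 0" --pt "1 0.001 0 -0.093 0 0 0"

```text
time_s: 9.05
position: [0.5024, -0.1467, 0.2191]
eef_rot: [3.141, -0.001, 0.301]
force: [0.3, 0.4, -3.9]
width: 0.033
grasp_force: 81.4
```

Emit:
apply_moves --pt "1 0 0 -0.0015 0 0 0" --pt "1 0 0 -0.003 0 0 0" --pt "1 0 0 -0.003 0 0 0"

```text
time_s: 9.35
position: [0.5023, -0.1467, 0.2175]
eef_rot: [3.141, -0.001, 0.301]
force: [-1.4, 0.8, -0.7]
width: 0.0332
grasp_force: 82.0
```

Emit:
apply_moves --pt "1 0 0 -0.0015 0 0 0" --pt "1 0 0 -0.0015 0 0 0" --pt "1 0 0 -0.0015 0 0 0" --pt "1 0 0 -0.0015 0 0 0" --pt "1 0 0 -0.0015 0 0 0"

```text
time_s: 9.85
position: [0.5025, -0.1467, 0.2174]
eef_rot: [3.14, -0.002, 0.301]
force: [-1.9, 1.9, 5.7]
width: 0.0331
grasp_force: 82.7
```

```bash
python3 chk.py B
```

```text
[ 0.5025 -0.1467  0.2174] [ 3.1403e+00 -2.1000e-03  3.0140e-01] [-1.86  1.92  5.72] [ 0.78  0.8  -0.02] 0.033122256214338966 9.85
scene slab 494 [ 0.5147 -0.126   0.0191] ((504.05316162109375, -144.32537841796875), (77.34466552734375, 121.60874938964844), 17.51770782470703)
scene crest 33 [ 0.5153 -0.1267  0.0506] ((518.2953491210938, -134.07321166992188), (37.508941650390625, 122.12673950195312), 38.06523132324219)
scene 0.97 zmin [0.0039 0.0579 0.2337 0.2491]
  normal [ 0.942  0.336 -0.013] 0.3428944397415777 863 [ 0.5172 -0.1524  0.1578]
wrist slab 2318 [ 0.5283 -0.1352  0.0218] ((528.0709228515625, -137.9361572265625), (19.93954086303711, 119.90475463867188), 17.432117462158203)
wrist crest 171 [ 0.5264 -0.1384  0.0506] ((526.6089477539062, -138.91004943847656), (8.230548858642578, 16.523536682128906), 17.933170318603516)
wrist 0.67 zmin [0.0641 0.0661 0.2511 0.2517]
  normal [0.953 0.3   0.047] 0.3052266108316071 9975 [ 0.5134 -0.1439  0.1461]
```

View pics/wristB.png

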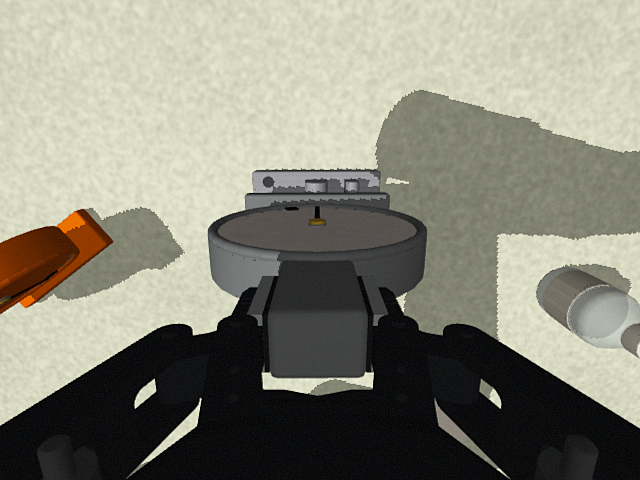

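The wrist view shows the foot resting across the higher ridge (317,185), aligned with the slab, pressed with about 10 N. Next, rocking toward +y in small steps.

Emit:
apply_moves --pt "1 -0.0037 0.0119 -0.0003 -0.0137 -0.0043 0" --pt "1 -0.0074 0.0237 -0.001 -0.0273 -0.0085 0" --pt "1 -0.0111 0.0356 -0.0023 -0.041 -0.0128 0" --pt "1 -0.0148 0.0472 -0.0042 -0.0547 -0.0171 0" --pt "1 -0.0148 0.0472 -0.0042 -0.0547 -0.0171 0" --pt "1 -0.0148 0.0472 -0.0042 -0.0547 -0.0171 0"

```text
time_s: 10.65
position: [0.4939, -0.1183, 0.2151]
eef_rot: [2.959, -0.003, 0.303]
force: [-2.3, 0.7, 7.3]
width: 0.0334
grasp_force: 83.1
```

Emit:
apply_moves --pt "1 -0.0036 0.0117 -0.0023 -0.0137 -0.0043 0" --pt "1 -0.0072 0.0233 -0.0051 -0.0273 -0.0085 0" --pt "1 -0.0108 0.0347 -0.0086 -0.041 -0.0128 0" --pt "1 -0.0141 0.0452 -0.0122 -0.0538 -0.0168 0" --pt "1 -0.0141 0.0452 -0.0122 -0.0538 -0.0168 0" --pt "1 -0.0141 0.0452 -0.0122 -0.0538 -0.0168 0" --pt "1 -0.0141 0.0452 -0.0122 -0.0538 -0.0168 0" --pt "1 -0.0141 0.0452 -0.0122 -0.0538 -0.0168 0" --pt "1 -0.0141 0.0452 -0.0122 -0.0538 -0.0168 0" --pt "1 -0.0141 0.0452 -0.0122 -0.0538 -0.0168 0" --pt "1 -0.0141 0.0452 -0.0122 -0.0538 -0.0168 0" --pt "1 -0.0141 0.0452 -0.0122 -0.0538 -0.0168 0" --pt "1 -0.0141 0.0452 -0.0122 -0.0538 -0.0168 0"

```text
time_s: 11.95
position: [0.4859, -0.0913, 0.2081]
eef_rot: [2.783, -0.004, 0.301]
force: [-4.0, 1.2, 9.1]
width: 0.033
grasp_force: 83.4
```

```bash
python3 chk.py C; python3 - <<'E'
import cv2
s=cv2.imread('pics/sceneC.png')[185:275,220:320]; w=cv2.imread('pics/wristC.png')[160:290,200:440]
s=cv2.resize(s,(400,360),interpolation=cv2.INTER_CUBIC); w=cv2.resize(w,(400,217),interpolation=cv2.INTER_CUBIC)
cv2.imwrite('pics/C.png',cv2.vconcat([s,w]))
E
```

```text
[ 0.4859 -0.0913  0.2081] [ 2.7828 -0.0038  0.3012] [-3.98  1.16  9.08] [ 0.17  0.99 -0.32] 0.032960788150624996 11.95
scene slab 437 [ 0.5182 -0.1289  0.019 ] ((507.15875244140625, -143.18798828125), (76.40996551513672, 123.33070373535156), 20.439332962036133)
scene crest 58 [ 0.5115 -0.1122  0.0498] ((512.1351928710938, -116.17829895019531), (20.009309768676758, 64.2989273071289), 28.77998161315918)
scene 0.88 zmin [0.04   0.0497 0.2286 0.2397]
  normal [0.95  0.312 0.022] 0.31734293754086396 1108 [ 0.508  -0.1189  0.1263]
wrist slab 2175 [ 0.5263 -0.1282  0.0217] ((522.1362915039062, -139.58522033691406), (33.262351989746094, 120.0440444946289), 18.044586181640625)
wrist crest 413 [ 0.5137 -0.1128  0.0501] ((515.1954956054688, -116.35920715332031), (10.656549453735352, 65.3364028930664), 26.882780075073242)
wrist 0.84 zmin [0.0486 0.0699 0.2429 0.2446]
  normal [-0.95  -0.308 -0.046] 0.31349000965323864 9303 [ 0.5033 -0.1104  0.142 ]
```

View pics/C.png

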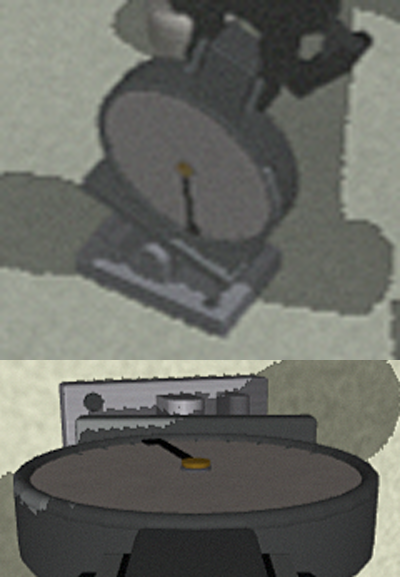

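The picture shows the needle in line with the tab in both views. One numeric check on the dial plane from the wrist camera follows.

```bash
python3 - <<'E'
from h import *
c=camera('wrist'); f=c['frame'].astype(int)
n=np.array([.95,.308,.046]); n/=np.linalg.norm(n); p0=np.array([.5033,-.1104,.142])
n2=np.array([np.cos(.305),np.sin(.305),0]); S=c['T']
for nn in (n,n2):
    ey=np.cross([0,0,1],nn); ey/=np.linalg.norm(ey); ez=np.cross(nn,ey)
    def hit(u,v):
        d=np.stack([(u-c['cx'])/c['fx'],(v-c['cy'])/c['fy'],np.ones_like(u,float)],-1)@S[:3,:3].T; o=S[:3,3]
        p=o+d*(((p0-o)@nn)/(d@nn))[:,None]-p0; return p@ey,p@ez
    W=np.zeros((480,640),bool); W[195:235,250:390]=1
    gv,gu=np.nonzero(W&(f[...,2]-f[...,0]>40)); ay,az=hit(gu*1.,gv*1.); a=(ay.mean(),az.mean())
    print('axle',gu.mean(),gv.mean())
    dv,du=np.nonzero(W&(f.max(2)<45)); y,z=hit(du*1.,dv*1.); y-=a[0]; z-=a[1]; r=np.hypot(y,z); t=np.arctan2(y,-z)
    for lo,hi in [(.012,.03),(.03,.048),(.053,.064)]:
        m=(r>lo)&(r<hi)&(abs(t)<.8); print(lo,m.sum(),'ang world',np.mean(t[m]).round(3),'median',np.median(t[m]).round(3))
    m=(r>.01)&(r<.051)&(abs(t)<.8); print('needle line',np.polyfit(z[m],y[m],1)); m=(r>.053)&(r<.065)&(abs(t)<.8); print('tab',y[m].mean(),z[m].mean())
E
```

```text
axle 317.0879120879121 221.4835164835165
0.012 50 ang world 0.065 median 0.066
0.03 61 ang world 0.109 median 0.105
0.053 3 ang world 0.319 median 0.335
needle line [-0.15411603 -0.00162853]
tab 0.018191028209828205 -0.0539172481576343
axle 317.0879120879121 221.4835164835165
0.012 41 ang world 0.005 median 0.008
0.03 41 ang world 0.015 median 0.005
0.053 21 ang world 0.046 median 0.05
needle line [-0.06712013 -0.00158051]
tab 0.0026040774650994422 -0.05646024636559682
```

```bash
python3 - <<'E'
from h import *
from scipy.spatial.transform import Rotation as R
He=np.array([[0,-.965,-.263,.067],[1,0,-.001,0],[.001,-.263,.965,-.136],[0,0,0,1]])
T=np.eye(4);T[:3,:3]=R.from_euler('xyz',[3.1399,.3968,.1291]).as_matrix();T[:3,3]=[.6894,.2597,.2343]; Tw=T@He
cs=camera('scene'); cw=camera('wrist')
def run(im,c,T,yaw,p0,ax,boxT,boxN,thr):
    f=cv2.imread(im).astype(float).max(2); n=np.array([np.cos(yaw),np.sin(yaw),0]); ey=np.array([-n[1],n[0],0])
    def hit(u,v):
        d=T[:3,:3]@np.array([(u-c['cx'])/c['fx'],(v-c['cy'])/c['fy'],1]); o=T[:3,3]; p=o+d*((p0-o)@n)/(d@n)-p0; return np.array([p@ey,p[2]])
    def cen(b):
        u0,u1,v0,v1=b; w=np.clip(thr-f[v0:v1,u0:u1],0,None); V,U=np.mgrid[v0:v1,u0:u1]; return (U*w).sum()/w.sum(),(V*w).sum()/w.sum()
    t,nd=cen(boxT),cen(boxN); t2,n2=hit(*t),hit(*nd); print(im,np.round(t,1),np.round(nd,1),t2.round(4),n2.round(4))
    if ax is None: # axle from tab radius and plumb needle: y of axle = needle centroid y
        y=t2[0]-n2[0]; print('index',np.arcsin(y/.0575))
    else:
        a=hit(*ax); d=t2-a; e=n2-a; print('tab',np.hypot(*d),np.arctan2(d[0],-d[1]),'needle',np.arctan2(e[0],-e[1]))
    
run('pics/w1.png',cw,Tw,.134,np.array([.5454,.2435,.081]),None,(288,306,239,253),(309,322,251,274),75)
run('pics/s0.png',cs,cs['T'],.134,np.array([.5454,.2435,.081]),None,(359,370,348,358),(353,361,338,347),75)
run('pics/sceneC.png',cs,cs['T'],.305,np.array([.508,-.1189,.126]),(220+185/4,185+169/4),(265,271,240,244),(264,270,232,239),60)
E
```

```text
pics/w1.png [295.9 245.6] [313.9 262. ] [ 0.0221 -0.0581] [ 0.0013 -0.0303]
index 0.37071718314254476
pics/s0.png [363.7 353.9] [356.7 342. ] [ 0.0199 -0.0622] [-0.0013 -0.0329]
index 0.3786835185586267
pics/sceneC.png [267.7 241.5] [266.5 234.7] [ 0.0025 -0.056 ] [ 0.0013 -0.0305]
tab 0.05389763089283345 -0.010360937062512208 needle -0.06320204574398174
```

```bash
python3 - <<'E'
import cv2
f=cv2.imread('pics/w1.png').max(2); print(f[239:256,287:320:1])
import numpy as np
E
python3 - <<'E'
import cv2,numpy as np
np.set_printoptions(linewidth=250)
f=cv2.imread('pics/w1.png').max(2); print(f[239:256,287:320])
g=cv2.imread('pics/sceneC.png').max(2); print(g[226:247,260:275])
E
```

```text
[[ 57  56  55  56  56  54  61  57  58  58  55  60  54  58  56  54  60  57
   59  58  57  50  56  59  57  57  58  56  56  52  53  57  55]
 [ 56  57  58  57  56  56  55  58  58  58  56  58  54  57  58  52  54  50
   51  53  57  54  51  55  50  48  44  47  45  46  55  46  53]
 [ 54  61  54  55  57  58  55  58  57  56  55  55  59  55  49  46  45  49
   50  46  48  47  49  54  56  53  55  58  51  56  55  51  56]
 [ 52  57  57  57  53  54  52  54  51  46  45  47  61  52  56  53  57  59
   57  64  64  61  63  62  64  67  61  64  66  66  61  59  64]
 [ 57  54  54  58  45  45  47  47  53  55  57  62  62  59  60  62  63  66
   67  64  66  65  65  69  67  67  69  67  71  64  64  64  70]
 [ 55  51  45  52  52  54  61  64  68  64  61  60  64  69  62  61  61  69
   68  64  63  65  68  64  66  69  69  54  65  69  65  69  65]
 [ 51  52  55  58  63  66  63  61  61  58  42  41  45  64  63  73  76  79
   85  88  89  94  92  96  96 103  99  59  92 101 103 102  97]
 [ 57  60  59  60  62  53  41  27  11  11   3   2  27  64  80 109 108 108
  107 103 102 107 102 104  97 105 100  62  97 105 107 106 105]
 [ 6
[... 4149 characters left out ...]
4 100]
 [ 96  95  97  96  95 102  74  54  85 105  95  95  98  94  97]
 [ 97 100  89  95  95 103  76  52  86  99 101  93  95 100 104]
 [ 85  87  96 101  97 102  81  49  78 100  98 100  96  93 100]
 [ 78  73  87  96  99 103  86  58  83 100 102  98 100  97  98]
 [ 74  77  74  83  91 103  80  50  72 102 102  94  98  93  98]
 [ 68  68  77  76  83  89  77  51  42  80 100  97  99  98  98]
 [ 76  79  73  80  82  81  64  50  43  58  84  97  94  98  99]
 [ 75  79  71  72  65  75  76  64  55  54  86  91  89 101 100]
 [ 73  79  76  82  79  74  71  72  74  79  73  85  82  90  95]
 [ 65  66  87 109 115 107  73  76  71  72  72  75  74  75  71]
 [ 72  68  65  71 100 112 105  79  78  70  68  68  69  74  69]]
```

Emit:
apply_moves --pt "1 -0.0008 0.0025 -0.0006 -0.0026 -0.0008 0" --pt "1 -0.0008 0.0025 -0.0006 -0.0026 -0.0008 0" --pt "1 -0.0008 0.0025 -0.0006 -0.0026 -0.0008 0" --pt "1 -0.0008 0.0025 -0.0006 -0.0026 -0.0008 0" --pt "1 -0.0008 0.0025 -0.0006 -0.0026 -0.0008 0" --pt "1 -0.0008 0.0025 -0.0006 -0.0026 -0.0008 0" --pt "1 -0.0008 0.0025 -0.0006 -0.0026 -0.0008 0" --pt "1 -0.0008 0.0025 -0.0006 -0.0026 -0.0008 0" --pt "1 -0.0008 0.0025 -0.0006 -0.0026 -0.0008 0" --pt "1 -0.0008 0.0025 -0.0006 -0.0026 -0.0008 0" --pt "1 -0.0008 0.0025 -0.0006 -0.0026 -0.0008 0" --pt "1 -0.0008 0.0025 -0.0006 -0.0026 -0.0008 0" --pt "1 -0.0008 0.0025 -0.0006 -0.0026 -0.0008 0" --pt "1 -0.0008 0.0025 -0.0006 -0.0026 -0.0008 0" --pt "1 -0.0008 0.0025 -0.0006 -0.0026 -0.0008 0"

```text
time_s: 13.8
position: [0.4854, -0.0899, 0.2076]
eef_rot: [2.774, -0.003, 0.301]
force: [-2.8, 1.8, 8.1]
width: 0.0331
grasp_force: 83.3
```

```bash
python3 - <<'E'
from h import *
w=camera('wrist')['frame'][160:290,200:440]; s=camera('scene')['frame'][185:275,220:320]
cv2.imwrite('pics/D.png',cv2.vconcat([cv2.resize(s,(500,450),interpolation=cv2.INTER_CUBIC)[:330],cv2.resize(w,(500,270),interpolation=cv2.INTER_CUBIC)]))
E
```

```text
(no output)
```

View pics/D.png

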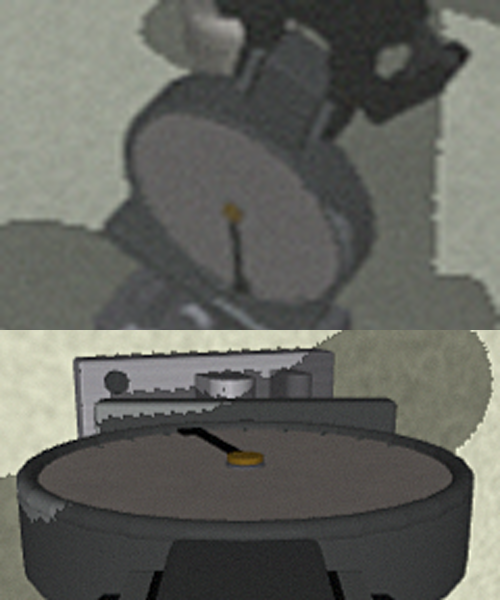

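The needle runs from the axle at (233,212) straight into the tab at (240,288). The foot sits on the ridge with about 12 N between them, and everything is still.

```bash
python3 -c "
from bench import *
print(job_done())"
```

```text
the job is handed in; nothing more can be done
None
```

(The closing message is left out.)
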